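# Run the bone board out to the pointer and hold it

### The arm

A 7-joint arm with a two-finger parallel gripper is mounted at the origin on the work surface. World frame = base frame: x ahead of the robot, y to its left, z up, the work surface at z = 0. Lengths are in m, angles in rad, forces in N, time in s.
With the tool pointing down it reaches from about 0.4 to 0.9 m from the base axis. Payload 5.5 kg.
Tool frame: the origin (TCP) lies midway between the tips of the shut fingers; the grasp point (between the pads) lies 19 mm behind it (manip.grip_depth is the distance from the TCP to the grasp point, in m); z points along the fingers, x is the direction in which the jaws open and shut, and the axes are right-handed (so a half turn about z gives the same grasp; the last joint's range is limited). The gripper opens to 92 mm and grips with 3 to 60 N. Pads are 19 mm wide; open, the fingers measure 130 mm over their backs; the gripper's body (75 mm by 190 mm) begins 47 mm behind the grasp point.
Start: joints at [1.609, 0.501, -0.427, 1.55, 0.221, 1.138, -0.21], TCP at [0.145, -0.634, 0.227] pointing down, gripper open.
Joint ranges: [-2.88, 2.88], [-0.31, 2.03], [-1.54, 1.56], [0.2, 2.42], [-1.41, 4.55], [0.19, 2.02], [-2.57, 2.57]. Speed limits (rad/s): [2.57, 2.57, 3.14, 3.14, 3.14, 3.14, 3.14].

### API

Orientations are given as a unit quaternion [x, y, z, w].
In Python, from bench import manip, effector, viewer gives the robot as it stands. Calls block until the motion is done:
- manip.move_pose(position, orientation): joint-space move of the TCP to a pose.
- manip.servo_line(position, ori=None, vel=0.15): straight line of the TCP; ori=None keeps the orientation; vel is the mean speed in m/s.
- manip.movej(angles): joint-space move.
- effector.open_jaws() and effector.close(f_grip=None): open the fingers fully, or close them until they stop; f_grip is the grip in N (None keeps the last).
- manip.sleep(seconds).
- manip.solve_ik(position, orientation): joint angles nearest the present ones, or None.
- viewer.get_image(name): name is "scene" or "side" or "wrist"; returns the picture (480x640x3 uint8, red, green, blue); there is no depth.
- viewer.get_calibration(name): a dict with "vfov" (degrees; the focal length in pixels is half the picture's height over the tangent of half this angle, whatever the lens; pixels are square), "cx", "cy" (the principal point, pixels), "eye" and "attitude" of the camera in the world. Camera axes: x right, y down, z forward; pixel columns grow to the right and rows downward; lengths in m; the calibration is good to about 2 mm. A picture is of the moment at which its call begins: read the wrist's pose just before it. get_calibration takes no time and is no camera call; for the wrist camera it gives the pose at the moment of the call.
A pose or a line that the arm cannot do raises manip.PlanningError and nothing moves.
- manip.hand_in(): hands the job in, once; it reports no verdict.
Readings, each from a call of its own:
- manip.current_clock(): time.
- manip.current_q(): joint angles.
- manip.current_joint_velocities(): joint speeds.
- manip.current_tau(): joint torques, N m.
- manip.current_tool_pos(): TCP position.
- manip.current_tcp_rot(): TCP orientation.
- manip.current_force(): force on the tool from outside, world axes, zero at the start.
- manip.current_wrist_torque(): the same for the moment, N m.
- manip.current_finger_gap(): finger opening in m.
Only numpy, scipy, OpenCV 4.12 (cv2) and the standard library are available. Lean on these libraries where they do the work, as an engineer would, in place of code of your own. Each camera call takes 0.05 s, during which the arm holds its last target. There are 200 camera calls.

### The job

The board with the clamped bone model must stick out over the stand's outer end so that a fixator ring can be fitted. Take the board gently by its wooden grip (squeeze it with no more than about 50 N), slide it straight out along the stand, without lifting it off or letting it tip, until its outer end edge is level with the tip of the pointer, and finish while still holding the grip so that the board stays level on the stand. Leave the pointer and everything else on the desk alone.

Things in the scene. Friction and masses are not known exactly. Their poses are not given: they have to be found in the camera images.
- stand: fixed low work stand on the desk: white top slab 20 mm thick on two grey side panels, 220 long (its x) x 140 wide (its y) x 80 mm tall. Origin: centre of its underside on the desk, z up. Its +x points to the open end, over which the board is slid (roughly to the robot's right). Top face 80 mm above the origin.
- stand_edge (a point): middle of the stand's outer (+x) top edge, 110 mm from the stand's centre, 80 mm above the desk
- board: loose plywood board 300 (its x) x 90 (y) x 14 mm, 0.44 to 0.72 kg, flat on the stand; a bone model and two steel clamps are fixed along its outer half (to 40 mm above its top), a wooden grip on its rear end. Origin: centre of its underside; +x to the outer end. Centre of mass about 30 mm to +x: at the mark it tips over the stand's edge unless held. Slides by friction (a few N), no guides.
- handle (a point): centre of the wooden grip, a block 60 long (board x) x 22 thick (board y) x 45 mm tall standing on the board's top, 115 mm to -x of the board's origin, 36.5 mm above its underside; the grip's top is 59 mm above the board's underside, 139 mm above the desk. Take it from above across its 22 mm
- board_end (a point): middle of the board's outer end edge, on its top face: 150 mm to +x of the board's origin, 265 mm to +x of the handle
- pointer: fixed marker on the desk to the +y (far) side of the board's path: dark steel foot 50 x 50 x 12 mm, steel post 10 mm thick and 125 mm tall, with a thin dark pointer bar (6 mm wide, 45 mm long, 94 mm above the desk) that points square across the path (to its own -y). Axes parallel to the stand's; origin: centre of the foot's underside
- mark (a point): free tip of the pointer bar: the mark. It lies 45 mm to the pointer's -y, 94 mm above the desk, 140 to 190 mm beyond the stand's outer edge along the stand's x, and about 20 to 40 mm clear of the board's side
- glue: bystander: white glue bottle, 44 mm across, 110 mm tall; origin centre of its foot
- ring: bystander: flat steel ring lying on the desk, 136 mm outside, 108 mm inside, 8 mm thick; origin at its centre underneath
- driver: bystander: screwdriver lying on the desk along its x; origin underneath
- scissors: bystander: scissors lying on the desk, 150 mm long, blades to +x; origin underneath near the pivot
- tray: bystander: small open steel tray 110 x 80 x 22 mm; origin centre of its underside
- mug: bystander: white mug 80 mm across, 90 mm tall; origin centre of its foot
- fragment: bystander: short ivory bone piece 80 mm long, about 28 mm thick, lying along its x; origin centre underneath
There are look-alikes about, which are no part of the job. Several things have the shape of the pointer; the one meant has the colours described above.

How it is judged:
On the way:
1. the grip is held in the fingers and the board has begun to slide out, lying level on the stand (contact force between the fingers and board above 1 N and distance of board from where it was at the start of the episode above 0.03 m and angle between board's own z axis and vertical below 0.06 rad), for 0.1 s.
At the end, for the whole second after the job is handed in: Board's outer end edge within 8 mm of the pointer tip along the stand and 30 mm of the stand's centre line; board within 0.1 rad of the stand's direction, level within 0.04 rad, lying on the stand within about 8 mm, still, gripped (over 1 N), not resting on the pointer (x of board_end in the frame of pointer between -0.008 and 0.008 m and y of board_end in the frame of stand between -0.03 and 0.03 m and angle between the x axis of board and the x axis of stand, either way round below 0.1 rad and angle between board's own z axis and vertical below 0.04 rad and z of board_end in the frame of stand between 0.084 and 0.104 m and height (world z) of board between 0.074 and 0.088 m and contact force between the fingers and board above 1 N and contact force between board and pointer below 0.1 N and linear speed of board below 0.02 m/s); the arm keeps its last pose, push and grip.
It fails at once if the board tips (over 0.12 rad) (angle between board's own z axis and vertical above 0.12 rad).
It fails at once if the board is lifted more than 15 mm off the stand (height (world z) of board above 0.095 m).
It fails at once if the grip is squeezed or pushed too hard (over 60 N a finger, 120 N both fingers together) (contact force between the fingers and board above 120 N).
It fails at once if the pointer is pushed (over 5 N) (contact force between any of the arm, the fingers, board and pointer above 5 N).
It fails at once if a bystander is moved more than 20 mm (distance of any of glue, ring, driver, scissors, tray, mug, fragment from where it was at the start of the episode above 0.02 m).
It also fails if it takes over 32 s, if anything falls off the work surface, if the arm or the gripper's body presses on something with over 40 N, if the wrist force passes 120 N, or if a joint passes its speed limit or range.

## Working session

There is one attempt and no reset: what is moved stays moved. The work goes in short steps, each a Python script; the robot and the scene stay as the last script left them, time stands still between calls to the robot, and variables do not carry over. Pictures are saved under pics/ and viewed, about 8 in all and at most 12, crops included, and the job is handed in when it is done.

```bash
mkdir -p pics; ls
python3 - <<'E'
from bench import manip, effector, viewer
import cv2
for n in ("scene","side","wrist"):
    c=viewer.get_calibration(n); print(n,c)
    cv2.imwrite(f"pics/{n}0.png",viewer.get_image(n)[:,:,::-1])
print(manip.current_clock(),manip.current_tcp_rot())
E
```

```text
pics
scene {'vfov': 49.44016124064814, 'cx': 319.2577887361952, 'cy': 244.3302214366651, 'eye': array([1.58184793, 0.43865628, 0.91812505]), 'attitude': array([ 0.49034305,  0.74671505, -0.37849243, -0.24232996])}
side {'vfov': 55.119289442806675, 'cx': 324.8030395971566, 'cy': 237.30016016652874, 'eye': array([ 0.30163347, -0.80144168,  0.97087314]), 'attitude': array([ 0.91873236, -0.14497259,  0.05983171, -0.36240029])}
wrist {'vfov': 63.98553437811037, 'cx': 326.99429311368357, 'cy': 237.41594154626554, 'eye': array([ 0.22038203, -0.61463183,  0.38332726]), 'attitude': array([ 0.77329516, -0.61672491, -0.09245235,  0.1145318 ])}
0.15 [ 7.81961993e-01 -6.23325626e-01 -5.83499296e-04 -5.15081140e-04]
```

View pics/scene0.png

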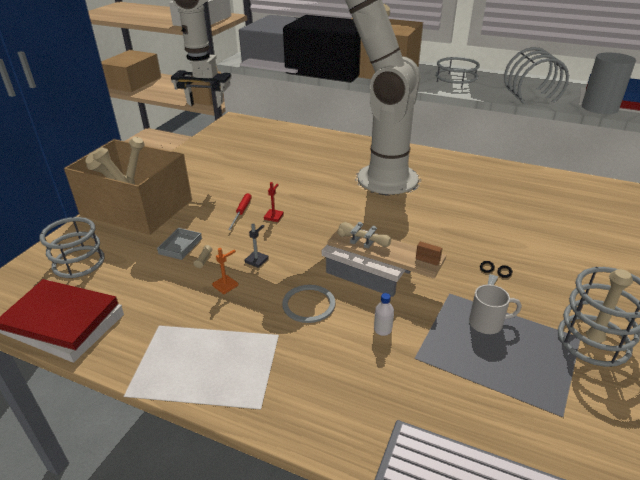

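View pics/side0.png

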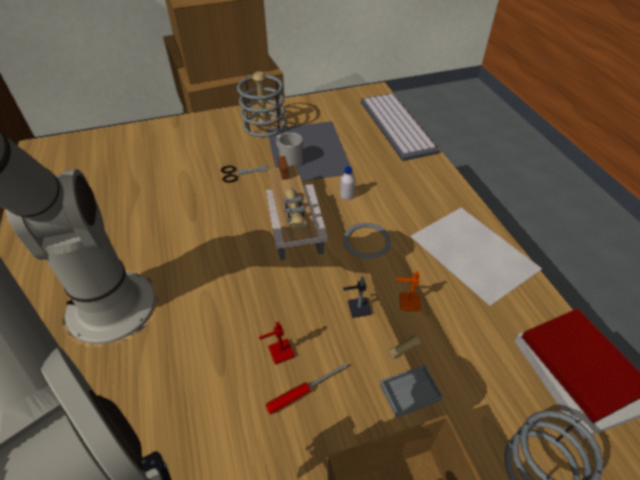

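The scene image shows the stand and board at about (365,255), the grip at (428,253), and the dark pointer at (257,245). The orange and red ones are look-alikes. The side view is blurry, with the pointer at (358,300). Next I'll enlarge crops of both.

Run:
```python
import cv2,numpy as np
a=cv2.imread("pics/scene0.png")[205:305,240:450]; b=cv2.imread("pics/side0.png")[145:325,255:395]
a=cv2.resize(a,None,fx=3.8,fy=3.8,interpolation=cv2.INTER_CUBIC);b=cv2.resize(b,None,fx=3.3,fy=3.3,interpolation=cv2.INTER_CUBIC)
cv2.imwrite("pics/c1.png",a);cv2.imwrite("pics/c2.png",b)
```

```text
(no output)
```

View pics/c1.png

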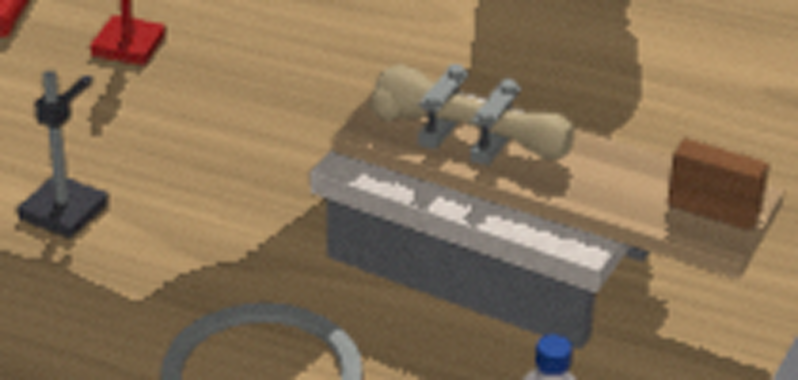

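View pics/c2.png

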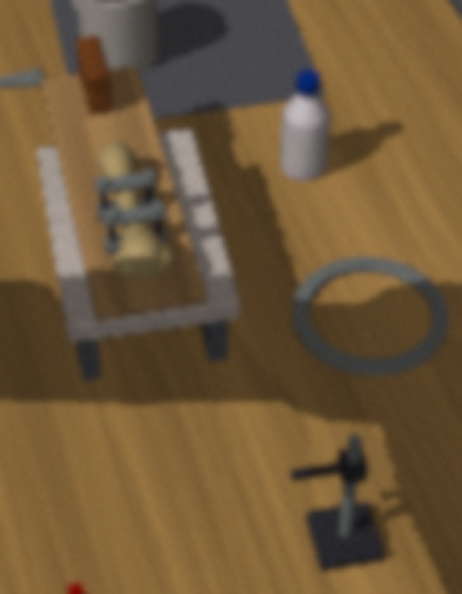

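Key crop pixels, scene: grip top centre (722,158), pointer tip (90,80), stand +y top corners (312,172) and (600,272). Side: pointer tip (292,474).

```bash
cat > h.py <<'E'
import numpy as np, cv2
from scipy.spatial.transform import Rotation as R
from bench import manip, effector, viewer
def f(c): return 240/np.tan(np.radians(c["vfov"])/2)
def ray(c,p):
    d=np.array([(p[0]-c["cx"])/f(c),(p[1]-c["cy"])/f(c),1]); return R.from_quat(c["attitude"]).apply(d)
def plane(c,p,z):
    d=ray(c,p); return c["eye"]+d*(z-c["eye"][2])/d[2]
def proj(c,X):
    v=R.from_quat(c["attitude"]).inv().apply(np.asarray(X)-c["eye"]); return v[:2]/v[2]*f(c)+[c["cx"],c["cy"]]
def quat(jx):  # tool down, jaw axis along unit jx
    x=np.array([jx[0],jx[1],0])/np.hypot(jx[0],jx[1]); z=np.array([0,0,-1.]); return R.from_matrix(np.c_[x,np.cross(z,x),z]).as_quat()
E
python3 - <<'E'
from h import *
S=viewer.get_calibration("scene");D=viewer.get_calibration("side")
s=lambda x,y:(240+x/3.8,205+y/3.8); d=lambda x,y:(255+x/3.3,145+y/3.3)
P=lambda n,v:print(n,v.round(4))
P("grip",plane(S,s(722,158),.139))
for q in [(682,140),(768,160),(764,178),(672,158)]: P(" gc",plane(S,s(*q),.139))
P("grip side",plane(D,d(90,39),.139))
P("tip S",plane(S,s(90,80),.094));P("tip D",plane(D,d(292,474),.094))
P("stand out S",plane(S,s(312,172),.08));P("stand in S",plane(S,s(600,272),.08))
P("stand out+y D",plane(D,d(236,297),.08));P("out-y D",plane(D,d(70,318),.08))
P("in+y D",plane(D,d(192,130),.08));P("in-y D",plane(D,d(38,148),.08))
P("foot S",plane(S,s(64,203),.012));P("foot D",plane(D,d(345,537),.006))
P("board rear +y corner",plane(S,s(742,270),.094));P("rear -y",plane(S,s(783,192),.094))
E
```

```text
grip [0.5248 0.2676 0.139 ]
 gc [0.5156 0.2384 0.139 ]
 gc [0.5152 0.2957 0.139 ]
 gc [0.5354 0.2977 0.139 ]
 gc [0.5375 0.2376 0.139 ]
grip side [0.5278 0.2861 0.139 ]
tip S [ 0.5504 -0.1914  0.094 ]
tip D [ 0.5504 -0.1942  0.094 ]
stand out S [ 0.5723 -0.0044  0.08  ]
stand in S [0.5979 0.2119 0.08  ]
stand out+y D [ 0.5709 -0.0036  0.08  ]
out-y D [0.4378 0.015  0.08  ]
in+y D [0.5978 0.2052 0.08  ]
in-y D [0.4602 0.2234 0.08  ]
foot S [ 0.5971 -0.1946  0.012 ]
foot D [ 0.5938 -0.2017  0.006 ]
board rear +y corner [0.5767 0.2989 0.094 ]
rear -y [0.4853 0.3049 0.094 ]
```

Run:
```python
from h import *
p=manip.current_tool_pos(); print(p)
manip.servo_line(p+[0,0,.12],vel=.25)
for s in (1,-1): print(s,manip.solve_ik([.525,.262,.27],quat([s,-.06*s])), manip.solve_ik([.545,.07,.107],quat([s,-.1*s])))
```

```text
[ 0.14473666 -0.63311985  0.22588084]
1 [ 0.36939328  0.6558501  -1.29822823  1.6503222   0.64726512  1.34219869
 -1.0919024 ] [ 0.55974099  0.65742858 -0.97630345  1.89079742  0.66641367  0.95955172
 -0.82780474]
-1 [ 0.36939328  0.6558501  -1.29822823  1.6503222   0.64726512  1.34219869
  2.04969025] [ 0.72479923  0.89440537 -1.30404306  1.88668529  0.95600556  1.17031326
  2.10303314]
```

Run:
```python
from h import *
manip.move_pose([.525,.262,.27],quat([1,-.06]))
c=viewer.get_calibration("wrist"); im=viewer.get_image("wrist")
cv2.imwrite("pics/w1.png",im[:,:,::-1]); np.save("w1.npy",c,allow_pickle=True)
print(manip.current_clock(),manip.current_tool_pos(),c["eye"],R.from_quat(c["attitude"]).as_matrix()[:,2])
```

```text
4.225 [0.52550586 0.26120518 0.26990408] [0.52912612 0.34101511 0.42738956] [-0.01808596 -0.29113124 -0.95651215]
```

View pics/w1.png

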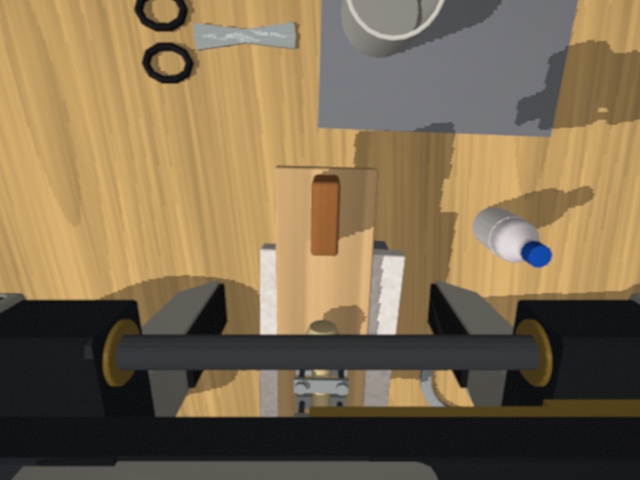

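The wrist view shows the grip top spanning about x 312–339, y 178–254. The board's rear corners are at (275,167) and (377,169), its edges run down to y≈415, and the stand's rear corners are at (262,247) and (404,251). I'll get the grip top from a colour mask and the edges from rays.

Run:
```python
from h import *
c=np.load("w1.npy",allow_pickle=True).item(); im=cv2.imread("pics/w1.png"); h=cv2.cvtColor(im,cv2.COLOR_BGR2HSV)
m=((h[...,0]<14)&(h[...,1]>130)&(h[...,2]>60)).astype(np.uint8); m[:,:290]=0;m[:,360:]=0;m[:165]=0;m[270:]=0
k=cv2.findContours(m,0,2)[0]; k=max(k,key=cv2.contourArea); r=cv2.minAreaRect(k);print(r)
b=cv2.boxPoints(r)
W=np.array([plane(c,p,.139) for p in b]);print(W.round(4),W.mean(0))
for row in (185,200,215,230,245):
    x=np.where(m[row])[0]; print(row,x.min(),x.max(), ((plane(c,(x.min(),row),.139)+plane(c,(x.max()+1,row),.139))/2).round(4))
# edges: horizontal gradient extrema
g=cv2.Sobel(cv2.GaussianBlur(cv2.cvtColor(im,cv2.COLOR_BGR2GRAY),(3,3),0).astype(float),6,1,0)
for row in (180,205,230,260,275,290,310,325):
    L=268+np.abs(g[row,268:284]).argmax(); Rr=366+np.abs(g[row,366:386]).argmax()
    s1=254+np.abs(g[row,254:267]).argmax(); s2=392+np.abs(g[row,392:412]).argmax()
    print(row,L,Rr,plane(c,(L+.5,row),.094)[:2].round(4),plane(c,(Rr+.5,row),.094)[:2].round(4),*( (s1,s2,plane(c,(s1+.5,row),.08)[:2].round(4),plane(c,(s2+.5,row),.08)[:2].round(4)) if row>255 else ()))
for p in [(276,167.5),(377,169.5)]: print("rear",plane(c,p,.094).round(4))
```

```text
((325.0, 215.0), (78.0, 26.0), 90.0)
[[0.5155 0.3019 0.139 ]
 [0.5349 0.3007 0.139 ]
 [0.5315 0.2389 0.139 ]
 [0.5109 0.2402 0.139 ]] [0.52320554 0.27043076 0.139     ]
185 314 338 [0.5259 0.2945 0.139 ]
200 314 338 [0.5252 0.283  0.139 ]
215 312 337 [0.5233 0.2714 0.139 ]
230 312 334 [0.5213 0.2594 0.139 ]
245 312 336 [0.5213 0.2471 0.139 ]
180 268 366 [0.4754 0.2947] [0.5603 0.2894]
205 273 374 [0.4775 0.2724] [0.5666 0.2668]
230 271 373 [0.4733 0.2496] [0.5651 0.2439]
260 275 382 [0.474  0.2207] [0.5726 0.2146] 260 404 [0.4573 0.2166] [0.5956 0.2079]
275 276 382 [0.4734 0.2058] [0.5723 0.1996] 260 402 [0.4555 0.2011] [0.5936 0.1925]
290 276 381 [0.4719 0.1906] [0.5711 0.1844] 259 401 [0.4527 0.1853] [0.5925 0.1766]
310 276 379 [0.4698 0.1697] [0.5687 0.1635] 260 398 [0.4512 0.1635] [0.5894 0.1548]
325 277 378 [0.4691 0.1535] [0.5674 0.1473] 260 396 [0.4493 0.1467] [0.5872 0.138 ]
rear [0.483 0.305 0.094]
rear [0.5696 0.2979 0.094 ]
```

The stand direction is about 0.117 rad and the board yaw about 0.085 rad. The grip is at about (0.524, 0.269), and the slide needed is about 0.192 m along the stand. Next I grasp and start sliding.

Run:
```python
from h import *
q=quat([1,-.085])
manip.move_pose([.524,.269,.17],q)
manip.servo_line([.524,.269,.108],vel=.1)
print(manip.current_force().round(2))
effector.close(40); 
print("gap",manip.current_finger_gap(),manip.current_force().round(2),manip.current_tool_pos())
u=np.array([-.117,-.9931,0]); p=manip.current_tool_pos(); np.save("p0.npy",p)
tgt=p+u*.04
manip.servo_line(tgt,vel=.06)
print(manip.current_force().round(2),manip.current_tool_pos(),manip.current_finger_gap())
c=viewer.get_calibration("wrist");im=viewer.get_image("wrist");cv2.imwrite("pics/w2.png",im[:,:,::-1])
print(manip.current_clock())
```

```text
[-0.5   0.08 -0.76]
gap 0.021895109656904898 [ 0.71 -0.27 -0.11] [0.52401391 0.26902092 0.10797908]
[-0.09 -4.22  3.91] [0.51961725 0.22748649 0.10797045] 0.021329228700736367
7.425
```

View pics/w2.png

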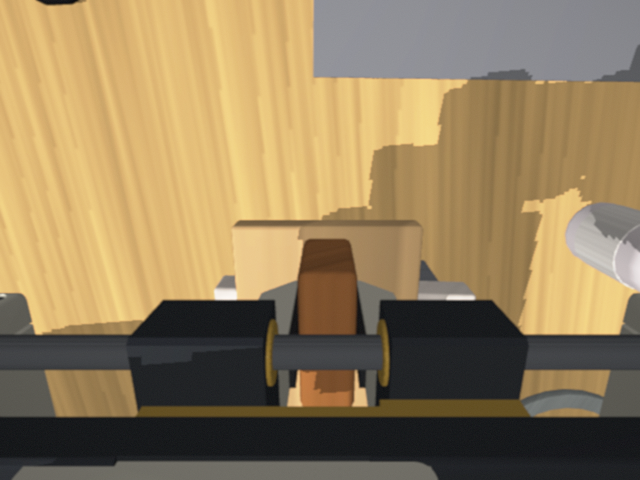

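The fingers hold the grip with a 21 mm gap, and the board's rear end is square in view, so the slide has begun. I'll continue to 0.17 m and check the end against the tip.

Run:
```python
from h import *
u=np.array([-.117,-.9931,0]); p=np.load("p0.npy")
manip.servo_line(p+u*.172,vel=.05)
manip.sleep(.3)
print(manip.current_force().round(2),manip.current_wrist_torque().round(2),manip.current_tool_pos(),manip.current_finger_gap())
a=viewer.get_image("scene")[:,:,::-1];b=viewer.get_image("side")[:,:,::-1]
cv2.imwrite("pics/s3.png",a);cv2.imwrite("pics/d3.png",b)
A=cv2.resize(a[195:295,235:375],None,fx=4,fy=4,interpolation=2);B=cv2.resize(b[220:330,265:375],None,fx=3.6364,fy=3.6364,interpolation=2)
o=np.zeros((800,560,3),np.uint8);o[:400]=A;o[400:,:400]=B;o=np.hstack([A[:, :400],B]) if 0 else o
cv2.imwrite("pics/c3.png",np.hstack([A[:,:400],B]))
S=viewer.get_calibration("scene");D=viewer.get_calibration("side")
print(manip.current_clock())
```

```text
[0.35 4.53 2.33] [ 1.24 -0.24  0.01] [0.50410585 0.09864864 0.10822016] 0.021817944246587555
10.6167
```

View pics/c3.png

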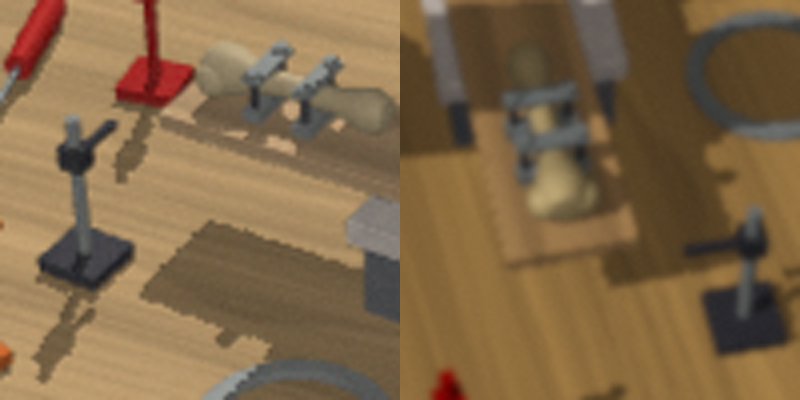

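Scene crop (left): board end +y corner at (163,121), tip at (112,126). Side crop (right): end edge from (508,258) to (633,232), tip at (686,249).

Run:
```python
from h import *
S=viewer.get_calibration("scene");D=viewer.get_calibration("side");u=np.array([-.117,-.9931,0]);n=np.array([.9931,-.117,0])
s=lambda x,y:(235+x/4,195+y/4); d=lambda x,y:(265+(x-400)/3.6364,220+y/3.6364)
for nm,X in [("cornerS",plane(S,s(163,121),.094)),("tipS",plane(S,s(113,125),.094)),("cL D",plane(D,d(508,260),.094)),("cR D",plane(D,d(633,234),.094)),("tip D",plane(D,d(686,249),.094)),
 ("c bottom L",plane(D,d(512,268),.08)),("c bot R",plane(D,d(635,243),.08))]:
    print(nm,X.round(4),"s=%.4f n=%.4f"%(u@X,n@X))
t=manip.current_tool_pos()-[0,0,0];print("TCP s",u@t, "pred end",u@t+.265+u@([.5233,.2690,0]-np.load("p0.npy")))
# predicted pixels of tip & end line
```

```text
cornerS [ 0.5338 -0.1622  0.094 ] s=0.0986 n=0.5491
tipS [ 0.5517 -0.192   0.094 ] s=0.1261 n=0.5704
cL D [ 0.4384 -0.1669  0.094 ] s=0.1145 n=0.4549
cR D [ 0.522  -0.1717  0.094 ] s=0.1095 n=0.5385
tip D [ 0.5509 -0.1939  0.094 ] s=0.1281 n=0.5698
c bottom L [ 0.4413 -0.1638  0.08  ] s=0.1110 n=0.4575
c bot R [ 0.5244 -0.1691  0.08  ] s=0.1066 n=0.5406
TCP s -0.15692210569440945 pred end 0.10818219462162193
```

Run:
```python
from h import *
u=np.array([-.117,-.9931,0]); p=np.load("p0.npy")
manip.servo_line(p+u*.189,vel=.03); manip.sleep(.3)
print(manip.current_tool_pos(),u@manip.current_tool_pos(),manip.current_force().round(2),manip.current_clock())
av=lambda n:np.mean([viewer.get_image(n)[:,:,::-1] for _ in range(3)],0).astype(np.uint8)
a=av("scene");b=av("side"); cv2.imwrite("pics/s4.png",a);cv2.imwrite("pics/d4.png",b)
A=cv2.resize(a[210:250,250:300],None,fx=8,fy=8,interpolation=2);B=cv2.resize(b[255:305,295:355],None,fx=400/60,fy=400/60,interpolation=2)
A2=cv2.resize(cv2.convertScaleAbs(cv2.absdiff(a,cv2.imread("pics/scene0.png")),alpha=3)[210:250,250:300],None,fx=8,fy=8,interpolation=0)
B=B[:320]
B2=cv2.resize(cv2.convertScaleAbs(cv2.absdiff(b,cv2.imread("pics/side0.png")),alpha=3)[255:303,295:355],None,fx=400/60,fy=400/60,interpolation=0)
h=270; f2=lambda x:x[:h]
cv2.imwrite("pics/c4.png",np.vstack([np.hstack([f2(A),f2(A2)]),np.hstack([B,B2[:320]])]))
```

```text
[0.50210891 0.08154736 0.10814433] -0.1397314260610435 [1.11 5.05 4.63] 11.6333
```

View pics/c4.png

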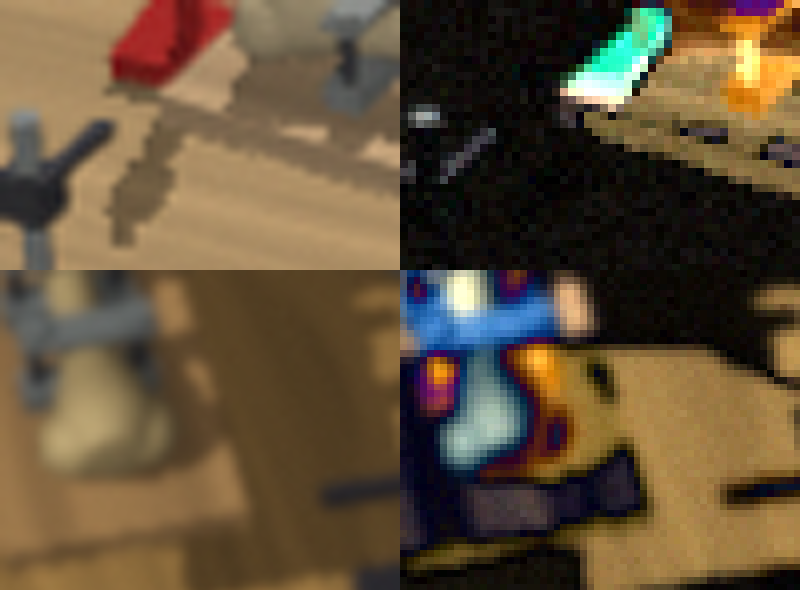

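Scene (top left): tip at crop (110,126), board end +y top corner about (160,95), end edge rising to about (235,10). Side (bottom left): end bottom corner about (242,515) and tip at (325,495). I'll compare these against projections.

Run:
```python
from h import *
S=viewer.get_calibration("scene");D=viewer.get_calibration("side");u=np.array([-.1162,-.9932,0]);n=np.array([.9932,-.1162,0])
s=lambda x,y:(250+x/8,210+y/8); d=lambda x,y:(295+x*.15,255+(y-270)*.15)
si=lambda p:((p-[250,210])*8).round(); di=lambda p:((p-[295,255])/.15+[0,270]).round()
for nm,X in [("tipS",plane(S,s(110,126),.094)),("tipD",plane(D,d(325,495),.094)),("edgeS1",plane(S,s(162,92),.094)),("edgeS2",plane(S,s(235,10),.094)),("botD R",plane(D,d(242,515),.08)),("botD L",plane(D,d(0,562),.08))]:
    print(nm,X.round(4),"s=%.4f n=%.4f"%(u@X,n@X))
# projected end edge for yaw .085, handle at TCP
t=manip.current_tool_pos(); 
for ds in (-.005,0,.005):
  for yaw in (.085,):
    ub=np.array([-np.sin(yaw),-np.cos(yaw),0]); nb=np.array([np.cos(yaw),-np.sin(yaw),0])
    e=np.r_[t[:2],.094]+ub*(.265+ds); print(ds,"s_end %.4f n %.4f"%(u@e,n@e),"S +y",si(proj(S,e+.045*nb)),"-y",si(proj(S,e-.045*nb)),"S bot+y",si(proj(S,e+.045*nb-[0,0,.014])),"D top",di(proj(D,e+.045*nb)),di(proj(D,e-.045*nb)),"D bot",di(proj(D,e+.045*nb-[0,0,.014])))
# edge line in diff images: side gray profile down columns & scene mask
b=cv2.imread("pics/d4.png").astype(int).sum(2)
for col in (305,315,325): print(col,b[285:303,col])
```

```text
tipS [ 0.549  -0.1919  0.094 ] s=0.1268 n=0.5676
tipD [ 0.5509 -0.1947  0.094 ] s=0.1294 n=0.5698
edgeS1 [ 0.5232 -0.1851  0.094 ] s=0.1231 n=0.5412
edgeS2 [ 0.4658 -0.1857  0.094 ] s=0.1303 n=0.4843
botD R [ 0.5236 -0.1843  0.08  ] s=0.1222 n=0.5414
botD L [ 0.4356 -0.1775  0.08  ] s=0.1256 n=0.4532
-0.005 s_end 0.1205 n 0.4974 S +y [169.  97.] -y [302. -25.] S bot+y [172. 130.] D top [243. 484.] [ -6. 531.] D bot [243. 508.]
0 s_end 0.1255 n 0.4976 S +y [157.  93.] -y [291. -28.] S bot+y [160. 126.] D top [247. 495.] [ -3. 542.] D bot [246. 519.]
0.005 s_end 0.1305 n 0.4977 S +y [145.  89.] -y [279. -32.] S bot+y [148. 122.] D top [250. 506.] [ -0. 553.] D bot [250. 530.]
305 [316 306 323 331 328 325 319 317 314 312 287 245 229 261 299 315 320 323]
315 [221 260 312 336 340 340 343 343 320 278 258 271 288 297 303 303 306 309]
325 [318 316 315 312 309 308 289 251 220 204 183 179 180 179 180 176 179 181]
```

The board end is about 3–6 mm short of the tip (scene 3, side 6), and the board looks level. I'll advance 4.5 mm and check.

Run:
```python
from h import *
u=np.array([-.117,-.9931,0]); p=np.load("p0.npy")
manip.servo_line(p+u*.1935,vel=.02); manip.sleep(.4)
print(manip.current_tool_pos(),manip.current_finger_gap(),manip.current_force().round(2),manip.current_wrist_torque().round(2),manip.current_clock())
S=viewer.get_calibration("scene");D=viewer.get_calibration("side")
a=viewer.get_image("scene")[:,:,::-1].copy();b=viewer.get_image("side")[:,:,::-1].copy()
A=cv2.resize(a[205:255,250:300],None,fx=8,fy=8,interpolation=2);B=cv2.resize(b[255:305,300:350],None,fx=8,fy=8,interpolation=2)
# line across the path through the measured tip, parallel to stand's y, drawn beside the board
n=np.array([.9932,-.1162,0]); t=np.array([.5499,-.1933,.094])
for im,c,o in((A,S,(250,205)),(B,D,(300,255))):
    q=[tuple(((proj(c,t-k*n)-o)*8).astype(int)) for k in(0,.14)]; cv2.line(im,tuple(map(int,q[0])),tuple(map(int,q[1])),(0,255,0),1)
cv2.imwrite("pics/c5.png",np.hstack([A,B]))
```

```text
[0.50148496 0.0772762  0.10816322] 0.021582155925348567 [0.12 4.37 4.89] [ 1.41 -0.21  0.  ] 12.7083
```

View pics/c5.png

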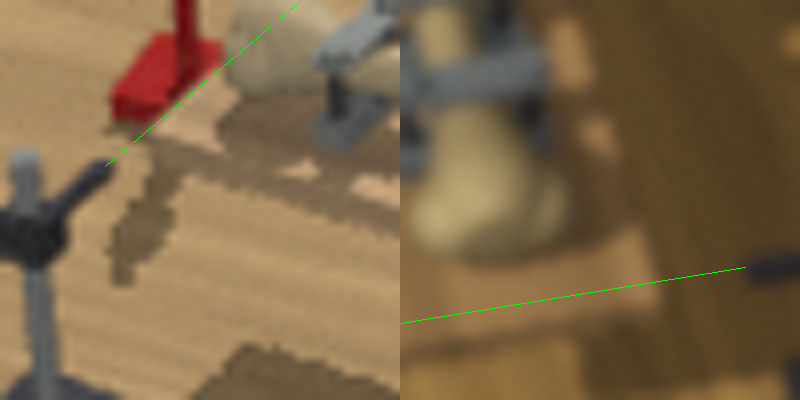

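Both views show the end edge on the line through the tip: scene corner at about (150,132), side top corner at about (655,283). The board looks level and the grip is held, so I'm handing in.

```bash
python3 -c "
from h import *
print(manip.current_joint_velocities().round(4)); manip.hand_in(); print(manip.current_clock(),manip.current_tool_pos(),manip.current_finger_gap(),manip.current_force().round(2))"
```

```text
[ 0.0013  0.0021 -0.0001  0.0016 -0.0001  0.0014  0.0001]
the job is handed in; nothing more can be done
the job is handed in; nothing more can be done
```

The job is handed in, at about 13 s on the robot's clock. I took the wooden grip with a 40 N squeeze, slid the board 193.5 mm along the stand, and stopped with the grip still held.

- **End edge against the pointer tip:** in the last scene and side views the board's end edge lies on the line through the tip, to about 2–3 mm by eye. In the check just before the final 4.5 mm move, the two views disagreed: scene gave about 3 mm left and side about 6 mm. The earliest rough scene reading of the end was off by about 8 mm from the others, so I dropped it.
- **Sideways and angle:** the board is yawed about 0.03 rad from the stand. Its end is a few millimetres off the centre line and its side about 25 mm clear of the tip.
- **Level and hold:** tool height stayed at 108 mm, so the board was not lifted. The board's end also sat where a level board should appear, but I did not measure its tilt directly. The last finger gap was 21.6 mm on the 22 mm grip, and the force on the tool was about 5 N up and 4 N along the slide.
- **Everything else:** I saw no sign that the pointer or bystanders were touched, but I did not measure their positions again afterwards. No readings were available after hand-in.

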